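Load a lino printing block into a sprung registration jig

ROBOT

A 6-joint arm with a two-finger parallel gripper is mounted at the origin on a cart in front of the work surface, level with it; the furniture and walls round the work are solid. World frame = base frame: x ahead of the robot, y to its left, z up, the work surface at z = 0. Lengths are in m, angles in rad, forces in N, time in s.
With the tool pointing down it reaches from about 0.3 to 0.85 m from the base axis. Payload 4.2 kg.
Tool frame: the origin (TCP) lies on the centre line of the jaws, within the pads' length; the fingertips stand 22 mm ahead of it and the grasp point (between the pads) lies 3 mm ahead of it; z points along the fingers, y is the line along which they close (so a half turn about z gives the same grasp; the last joint's range is limited). The gripper opens to 91 mm and grips with 3 to 60 N. Pads are 32 mm wide; open, the fingers measure 118 mm over their backs; the gripper's body (76 mm by 178 mm) begins 60 mm behind the grasp point.
Start: joints at [-1.369, 0.32, 1.565, -0, 1.257, -0.02], TCP at [0.126, -0.561, 0.236] pointing down, gripper open.
Joint ranges: [-3.11, 3.11], [-0.84, 2.01], [0.21, 2.61], [-1.34, 4.49], [0.05, 2.63], [-2.56, 2.56]. Speed limits (rad/s): [2.57, 2.57, 3.14, 3.14, 3.14, 3.14].

INTERFACE

Orientations are given as a 3x3 rotation matrix whose columns are the frame's x, y, z axes.
In Python, from rig import monitor, vision, job gives the robot as it stands.
- The arm moves only by the shell command python3 -m jog 'ROWS' [OPENING] [FORCE]. ROWS is JSON, a list of rows, each an object of numbers: "x", "y", "z": the shift along the tool's x, y, z in mm; "ax", "ay", "az": the turn, a rotation vector about the tool's x, y, z in rad. A call has 1 to 10 rows; each row shifts and turns the commanded pose from where the row before left it, along the tool's axes as they then stand; what a row does not reach is not made up. A row lasts 1/8 s, in which the tool goes at most 62.5 mm and 10.7 degrees, less where a joint would pass 70% of its speed; a pose out of reach is approached as far as the arm can. A call with a gripper value outside its range is refused whole. OPENING is the opening, from 0 (shut) to 1 (fully open), set as the call begins (- or left out, the last holds). The fingers move at their own pace and stop on an object; FORCE is the grip in N (left out, the last holds). Time passes only in rows, so rows that do not move let the fingers close. It gives the time, the measured TCP pose, the force, the opening and the grip force at its end, in the units of the state.
- monitor.read_state(): the state, without advancing time (a new reading comes with each control period).
- vision.read_camera(name): name is "side" or "top"; returns a dict with "img" (384x512x3 uint8, red, green, blue), "depth" (384x512 float32, m along the optical axis (not along the pixel's ray), 0 where there is no reading), "vfov" (degrees; the focal length in pixels is half the picture's height over the tangent of half this angle, whatever the lens; pixels are square), "cx", "cy" (the principal point, pixels), "k1" (the pictures are not rectified: a ray, as slopes to the right and down, at radius r is drawn at 1 + k1 r^2 times it, then the intrinsics apply), "R" (3x3) and "t" (3): a world point X has camera coordinates R X + t. Camera axes: x right, y down, z forward; pixel columns grow to the right and rows downward; lengths in m; the calibration is good to about 2 mm. A picture is of the moment at which its call begins.
- job.finish_job(): hands the job in; it is judged then, once.
The state is a dict: "time_s": time; "joints": joint angles; "joint_vel": joint speeds; "joint_efforts": joint torques, N m; "tool_pos": TCP position; "ee_rot": TCP orientation; "wrist_force": force on the tool from outside, world axes, zero at the start; "moment": the same for the moment, N m; "gripper_width": opening from 0.0 (shut) to 1.0 (fully open); "grasp_force": force on a finger pad.
Only numpy, scipy, OpenCV 4.12 (cv2) and the standard library are available. Lean on these libraries where they do the work, as an engineer would, in place of code of your own. Each camera call takes 0.05 s, during which the arm holds its last target. There are 200 camera calls.

TASK

Set the oblong lino block up for printing in the registration jig: tuck the lower edge of one short end into the pocket against the sprung bar, press the bar back with it, and rock the other end down behind the fixed stop until the block drops flat and lies fully home on the card packing, then let go. Work gently, by feel: never force the block or the jig, and leave the other two blocks where they lie.

Things in the scene. Friction and masses are not known exactly. Their poses are not given: they have to be found in the camera images.
- block_oblong_centre (a point): Centre of the oblong printing block, 90 x 50 x 30 mm (x along its length, y across its width, z up): plywood with a 4 mm red-brown lino face on top. Loose, lying flat, face up, 80 to 150 g. Grip it across the 50 mm width in its upper half: its lower 10 mm goes between the rails. Either short end may go to the sprung bar.
- pocket (a point): Nominal centre of the jig's pocket at the height of the tops of rails, stop and sprung bar, 24 mm above the table; x from sprung bar to stop, z up. Floor: card packing, 8.5 to 10 mm below, not reported. Two side rails, x = -34 to 45 mm, 10 mm thick, inner faces 52 mm apart; set by hand, the pair stands up to 2.6 mm off centre to either side, not reported: both are to be felt.
- stop_edge (a point): Middle of the upper inner edge of the fixed stop, 45 mm from pocket along its x. The stop is an aluminium bar 12 mm thick behind this edge, 72 mm wide. Edges of stop, rails and bar are square, with no lead-in. Seated, the block touches the stop, its centre 45 mm from it, within 1 mm of midway between the rails, 5 to 6.5 mm above this edge.
- sprung_bar (a joint): How far (m) the sprung steel bar is pressed back from the stop: 0 at rest, 0.004 with the block seated, hard end at 0.007. Takes 3 N to start, 6 N at 4 mm, 8 N at 7 mm. Its face is 41 mm from pocket on the -x side at rest, so the gap is 4 mm shorter than the block. It is 60 mm wide, 10 mm thick, 6.5 mm high, top level with pocket.
- jig: The jig, screwed down: plywood base 200 x 116 x 12 mm reaching from x = -94 to 106 mm, y = -58 to 58 mm; origin on the table, 24 mm under pocket, same axes. The springs' holder behind the sprung bar spans x = -86 to -70 mm and is 28 mm high above the table; two 3.5 mm high paper pins stand on the base at x = 88 mm.
- block_oblong: The oblong block; origin at the centre of its underside, 15 mm below its centre point, same axes. Rubbing on the sprung bar can hold it up short of the packing, so it wants pressing home with a light 5 to 8 N before it is let go.
- block_square_centre (a point): Centre of another lino block, 62 x 62 x 30 mm, which does not fit this jig.
- block_strip_centre (a point): Centre of a third lino block, 112 x 38 x 30 mm, which does not fit this jig.

How it is judged:
By the outcome, as a careful person would: the job done as asked, in the order asked, and still so for the second after the job is handed in, with the robot touching nothing.
It also fails if it takes over 72 s, if anything falls off the work surface, if the arm or the gripper's body presses on something with over 40 N, if the wrist force passes 120 N, or if a joint passes its speed limit or range.

## Working session

There is one attempt and no reset: what is moved stays moved. The work goes in short steps, Python scripts to look and compute and a shell command to move; the robot and the scene stay as the last step left them, time stands still between calls to the robot, and variables do not carry over. Pictures are saved under pics/ and viewed, at most 10 in all, crops included, and the job is handed in when it is done.

```bash
mkdir -p pics; ls; python3 - <<'E'
from rig import monitor, vision
import cv2, numpy as np
s=monitor.read_state(); print(s)
for n in ("top","side"):
    c=vision.read_camera(n); cv2.imwrite(f"pics/{n}0.png",c["img"][:,:,::-1]); np.savez(f"{n}0.npz",**c)
    print(n,c["vfov"],c["cx"],c["cy"],c["k1"],c["R"],c["t"])
E
```

```text
pics
{'time_s': 0.0, 'joints': array([-1.36897448e+00,  3.20287205e-01,  1.56567069e+00,  1.32325983e-05,
        1.25739634e+00, -1.99841831e-02]), 'joint_vel': array([-0.00149394, -0.00102684, -0.00069476,  0.00057327,  0.00020582,
       -0.00059549]), 'joint_efforts': array([ 1.98954076e-03, -4.12455368e+01, -2.31971759e+01,  7.28971045e-02,
        4.56223113e-02, -1.51943536e-04]), 'tool_pos': array([ 0.12641539, -0.56045425,  0.23512619]), 'ee_rot': array([[ 9.75502637e-01,  2.19987473e-01, -3.40782748e-04],
       [ 2.19987732e-01, -9.75501107e-01,  1.72834176e-03],
       [ 4.77795885e-05, -1.76096997e-03, -9.99998448e-01]]), 'wrist_force': array([ 0.03878692,  0.83603536, -1.00587579]), 'moment': array([-0.02087553, -0.02085768, -0.01662914]), 'grasp_force': 0.0, 'gripper_width': 1.0011417188002325}
top 55.825940323645504 255.97823575798122 193.84087541566876 0.005496544854680041 [[ 0.00709675 -0.99996353 -0.00475122]
 [-0.98235336 -0.00608357 -0.18693548]
 [ 0.18689976  0.00599401 -0.9823607 ]] [-0.15803256  0.47938415  0.8294917 ]
side 50.24550570430758 256.473983718486 194.533662410069 -0.022500689078951034 [[ 0.99886737 -0.04751527  0.00250639]
 [-0.02742876 -0.61805099 -0.78565937]
 [ 0.03887989  0.78470076 -0.61865425]] [-0.47506226 -0.05296162  0.97137899]
```

View pics/top0.png

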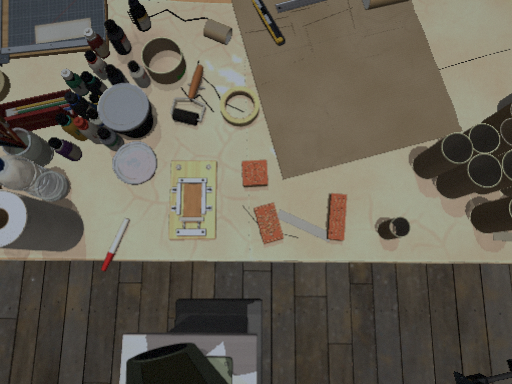

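View pics/side0.png

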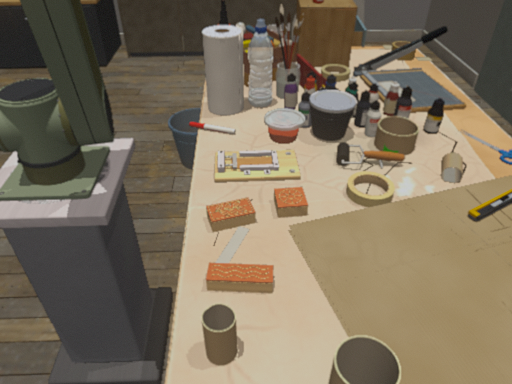

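The top view shows the oblong block at about (268,223), the square one at (254,173), the strip at (338,217) and the jig at (193,200). The side view shows the same layout: jig (257,165), oblong (231,213).

```bash
cat > h.py <<'E'
import numpy as np, cv2
def ray(c,uv):
    f=192/np.tan(np.radians(c["vfov"])/2); uv=np.atleast_2d(np.float64(uv))
    d=(uv-[c["cx"],c["cy"]])/f; s=d.copy()
    for _ in range(10): s=d/(1+c["k1"]*(s**2).sum(1,keepdims=True))
    R=c["R"]; return -R.T@c["t"], np.c_[s,np.ones(len(s))]@R
def plane(c,uv,z):
    o,d=ray(c,uv); return (o+d*((z-o[2])/d[:,2])[:,None])
def proj(c,X):
    f=192/np.tan(np.radians(c["vfov"])/2); p=np.atleast_2d(X)@c["R"].T+c["t"]; s=p[:,:2]/p[:,2:]
    return s*(1+c["k1"]*(s**2).sum(1,keepdims=True))*f+[c["cx"],c["cy"]]
def load(n): return {k:v for k,v in np.load(n).items()}
E
python3 - <<'E'
from h import *
out=[]
for n,b in (("top",(160,150,70,100)),("side",(205,140,105,50))):
    c=load(n+"0.npz"); im=c["img"]; h=cv2.cvtColor(im,cv2.COLOR_RGB2HSV)
    m=((h[...,0]<12)&(h[...,1]>130)&(h[...,2]>110)).astype(np.uint8)
    m=cv2.morphologyEx(m,cv2.MORPH_CLOSE,np.ones((3,3)))
    for k in cv2.findContours(m,0,1)[0]:
        if cv2.contourArea(k)<300: continue
        P=plane(c,k[:,0].astype(float),0.030)[:,:2]
        r=cv2.minAreaRect((P*1000).astype(np.float32)); bx=cv2.boxPoints(r)
        print(n,cv2.contourArea(k),k[:,0].mean(0).round(), np.round(r[0],1),np.round(r[1],1),round(r[2],1),bx.round().tolist())
    x,y,w,hh=b; g=cv2.resize(im[y:y+hh,x:x+w],None,fx=7.5 if n=="side" else 6,fy=7.5 if n=="side" else 6,interpolation=cv2.INTER_CUBIC)
    cv2.imwrite(f"pics/{n}jig.png",g[:,:,::-1])
    print(g.shape)
E
```

```text
top 650.5 [268. 223.] [ 412.5 -184.5] [87.6 48.5] 15.8 [[364.0, -173.0], [377.0, -220.0], [461.0, -196.0], [448.0, -149.0]]
top 622.0 [337. 216.] [ 429.6 -351.1] [ 36.6 109.4] 84.5 [[373.0, -364.0], [482.0, -375.0], [486.0, -338.0], [377.0, -328.0]]
top 510.0 [254. 172.] [ 538.  -150.3] [59.4 59.4] 3.6 [[506.0, -123.0], [510.0, -182.0], [570.0, -178.0], [566.0, -119.0]]
(600, 420, 3)
side 1013.5 [238. 272.] [ 430.2 -355.7] [ 38.5 109.9] 84.3 [[374.0, -369.0], [483.0, -380.0], [487.0, -342.0], [377.0, -331.0]]
side 478.0 [289. 197.] [ 537.6 -155.7] [61.3 62.4] 3.9 [[505.0, -127.0], [509.0, -189.0], [570.0, -185.0], [566.0, -122.0]]
(375, 788, 3)
```

View pics/topjig.png

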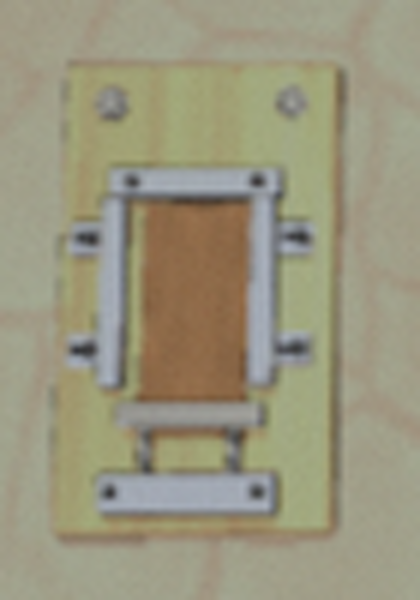

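View pics/sidejig.png

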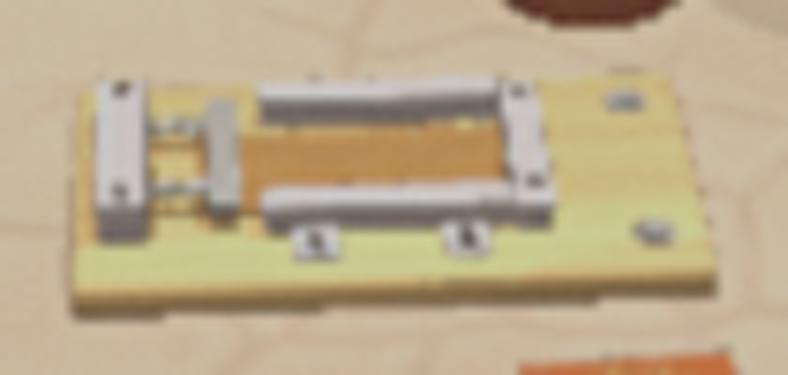

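The crops show the sprung bar at the robot's side (top crop y≈413) with the stop at the far side (y≈182), so jig x runs roughly along world +x. Next I'll turn hand-picked corners into poses.

```bash
python3 - <<'E'
from h import *
T=load("top0.npz"); S=load("side0.npz")
t=lambda p:(np.array(p,float)+.5)/6-.5+[160,150]
s=lambda p:(np.array(p,float)+.5)/7.5-.5+[205,140]
def show(n,P): print(n,(P[:,:2]*1000).round(1).tolist(), "mean",(P[:,:2].mean(0)*1000).round(1))
# order TL TR BR BL of jig in world: (+x,+y),(+x,-y),(-x,-y),(-x,+y)
show("T base",plane(T,t([(68,64),(343,64),(333,534),(53,534)]),.012))
show("S base",plane(S,s([(672,75),(716,280),(75,297),(84,84)]),.012))
show("T stop in edge",plane(T,t([(108,196),(282,197)]),.024))
show("T stop out edge",plane(T,t([(110,168),(284,168)]),.024))
show("T rail inner L, R (far,near)",plane(T,t([(126,200),(122,380),(250,200),(247,380)]),.024))
show("T bar front edge",plane(T,t([(118,402),(264,404)]),.024))
show("T holder",plane(T,t([(98,475),(278,475),(277,512),(96,514)]),.028))
show("S stop in edge",plane(S,s([(500,82),(522,205)]),.024))
show("S bar front edge",plane(S,s([(236,100),(240,180)]),.024))
show("S rail y+ top inner edge / y- inner top edge",plane(S,s([(258,97),(500,92),(262,190),(515,183)]),.024))
# side oblong mask
h=cv2.cvtColor(S["img"],cv2.COLOR_RGB2HSV); 
for n,c in(("T",T),("S",S)):
    h=cv2.cvtColor(c["img"],cv2.COLOR_RGB2HSV)
    m=((h[...,0]<13)&(h[...,1]>130)&(h[...,2]>100)).astype(np.uint8)
    m=cv2.morphologyEx(m,cv2.MORPH_CLOSE,np.ones((5,5)))
    for k in cv2.findContours(m,0,1)[0]:
        if cv2.contourArea(k)>250: print(n,cv2.contourArea(k),k[:,0].mean(0).round(),[np.round(v,1) for v in cv2.minAreaRect((plane(c,k[:,0],.03)[:,:2]*1000).astype(np.float32))])
E
```

```text
T base [[572.6, 63.0], [573.3, -54.0], [374.6, -55.3], [373.8, 59.0]] mean [473.5   3.2]
S base [[573.3, 56.9], [572.6, -61.0], [377.3, -61.2], [376.3, 59.8]] mean [474.9  -1.4]
T stop in edge [[512.5, 40.5], [512.5, -31.7]] mean [512.5   4.4]
T stop out edge [[524.5, 40.3], [524.9, -32.1]] mean [524.7   4.1]
T rail inner L, R (far,near) [[510.9, 33.0], [435.7, 31.2], [511.2, -18.4], [436.0, -19.9]] mean [473.4   6.5]
T bar front edge [[426.7, 32.4], [426.2, -27.1]] mean [426.4   2.6]
T holder [[396.5, 38.2], [397.0, -34.4], [382.2, -34.5], [380.9, 38.2]] mean [389.1   1.9]
S stop in edge [[513.5, 35.9], [514.9, -35.4]] mean [5.142e+02 2.000e-01]
S bar front edge [[427.1, 28.7], [428.0, -17.8]] mean [427.6   5.5]
S rail y+ top inner edge / y- inner top edge [[434.3, 30.2], [513.0, 29.8], [434.8, -23.7], [513.7, -23.2]] mean [474.    3.3]
T 653.5 [268. 223.] [array([ 412.3, -184.6]), array([88. , 48.5]), np.float64(15.8)]
T 636.0 [337. 217.] [array([ 428.9, -350.7]), array([ 37.2, 110.8]), np.float64(84.5)]
T 520.0 [254. 172.] [array([ 537.3, -150.4]), array([60.9, 59.4]), np.float64(3.7)]
S 1073.0 [240. 273.] [array([ 430.2, -355.6]), array([ 38.8, 109.9]), np.float64(84.4)]
S 502.5 [229. 210.] [array([ 413.4, -191.2]), array([89.5, 49.7]), np.float64(14.6)]
S 505.0 [290. 197.] [array([ 537.4, -155.7]), array([61.7, 62.7]), np.float64(3.9)]
```

```bash
python3 -m jog '[{"x":36,"y":-30,"z":13.5},{"x":36,"y":-30,"z":13.5},{"x":36,"y":-30,"z":13.5},{"x":36,"y":-30,"z":13.5},{"x":36,"y":-30,"z":13.5},{"x":36,"y":-30,"z":13.5},{"x":36,"y":-30,"z":13.5},{"x":36,"y":-30,"z":13.5},{"x":36,"y":-30,"z":13.5},{"x":36,"y":-30,"z":13.5,"az":-0.044}]' 1
python3 -m jog '[{},{}]'
python3 - <<'E'
from h import *
from rig import vision,monitor
s=monitor.read_state(); R=s["ee_rot"]; p=s["tool_pos"]
print(p.round(4),R.round(4).tolist(), np.degrees(np.arctan2(R[1,0],R[0,0])))
for n in("top","side"):
    c=vision.read_camera(n); np.savez(n+"1.npz",**c)
    print(n,proj(c,[p,p+R[:,2]*.022]).round(1).tolist())
    x,y,w,h=(215,170,110,80) if n=="top" else (180,130,130,100)
    cv2.imwrite(f"pics/{n}1.png",cv2.resize(c["img"][y:y+h,x:x+w],None,fx=6,fy=6,interpolation=2)[:,:,::-1])
a=cv2.imread("pics/top1.png");b=cv2.imread("pics/side1.png")
a=cv2.resize(a,(390,284)); b=cv2.resize(b,(390,300))
cv2.imwrite("pics/m1.png",np.hstack([cv2.copyMakeBorder(a,0,16,0,0,0),b]))
E
```

```text
[ 0.1264 -0.5605  0.2352] [[0.9755, 0.2199, -0.0003], [0.2199, -0.9755, 0.0016], [0.0, -0.0016, -1.0]] 12.705175419021352
top [[492.5, 378.8], [484.5, 374.9]]
side [[-74.7, 302.9], [-63.7, 316.5]]invalid input at $[0]: expected keys x, y, z, ax, ay, az
invalid input at $[0]: expected keys x, y, z, ax, ay, az
```

View pics/m1.png

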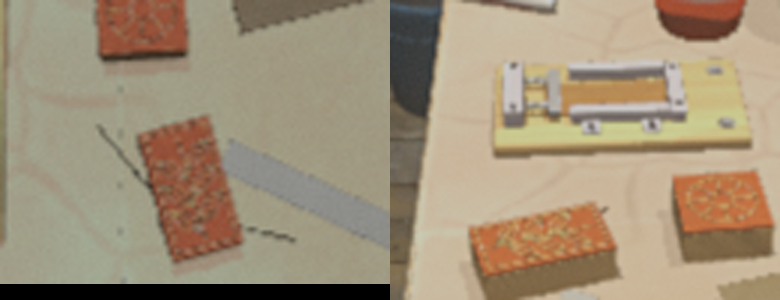

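The rows need all six keys, so the arm hasn't moved. The picture shows the oblong block unmoved, lying clear of the square one.

```bash
python3 -m jog '[{"x":36,"y":-30,"z":13.5,"ax":0,"ay":0,"az":0},{"x":36,"y":-30,"z":13.5,"ax":0,"ay":0,"az":0},{"x":36,"y":-30,"z":13.5,"ax":0,"ay":0,"az":0},{"x":36,"y":-30,"z":13.5,"ax":0,"ay":0,"az":0},{"x":36,"y":-30,"z":13.5,"ax":0,"ay":0,"az":0},{"x":36,"y":-30,"z":13.5,"ax":0,"ay":0,"az":0},{"x":36,"y":-30,"z":13.5,"ax":0,"ay":0,"az":0},{"x":36,"y":-30,"z":13.5,"ax":0,"ay":0,"az":0},{"x":36,"y":-30,"z":13.5,"ax":0,"ay":0,"az":0},{"x":36,"y":-30,"z":13.5,"ax":0,"ay":0,"az":-0.044}]' 1
python3 -m jog '[{"x":0,"y":0,"z":0,"ax":0,"ay":0,"az":0},{"x":0,"y":0,"z":0,"ax":0,"ay":0,"az":0}]'
python3 - <<'E'
from h import *
from rig import vision,monitor
s=monitor.read_state(); R=s["ee_rot"]; p=s["tool_pos"]
print(p.round(4),R.round(4).tolist(), np.degrees(np.arctan2(R[1,0],R[0,0])))
for n in("top","side"):
    c=vision.read_camera(n); np.savez(n+"1.npz",**c)
    tip=p+R[:,2]*.022
    print(n,[q.round(1).tolist() for q in proj(c,[p,tip,tip+R[:,1]*.0455,tip-R[:,1]*.0455])])
    x,y,w,h=(215,170,110,80) if n=="top" else (180,130,130,100)
    cv2.imwrite(f"pics/{n}1.png",cv2.resize(c["img"][y:y+h,x:x+w],None,fx=6,fy=6,interpolation=2)[:,:,::-1])
b=cv2.imread("pics/side1.png")
cv2.imwrite("pics/m2.png",b)
E
```

```text
time_s: 1.45
tool_pos: [0.4126, -0.1878, 0.1006]
ee_rot: [[0.965, 0.264, 0.0], [0.264, -0.965, -0.0], [0.0, 0.0, -1.0]]
wrist_force: [0.7, -0.2, -0.2]
gripper_width: 0.996
grasp_force: 0.0
time_s: 1.7
tool_pos: [0.4115, -0.1893, 0.101]
ee_rot: [[0.965, 0.263, -0.0], [0.263, -0.965, -0.0], [-0.0, 0.0, -1.0]]
wrist_force: [-0.6, -0.2, -0.0]
gripper_width: 0.997
grasp_force: 0.0
[ 0.4115 -0.1893  0.101 ] [[0.9648, 0.263, -0.0003], [0.263, -0.9648, -0.0004], [-0.0004, 0.0003, -1.0]] 15.250031274242298
top [[271.2, 219.7], [270.8, 220.8], [290.0, 215.7], [251.5, 225.9]]
side [[227.6, 180.5], [228.0, 189.7], [234.4, 204.0], [222.2, 176.6]]
```

View pics/m2.png

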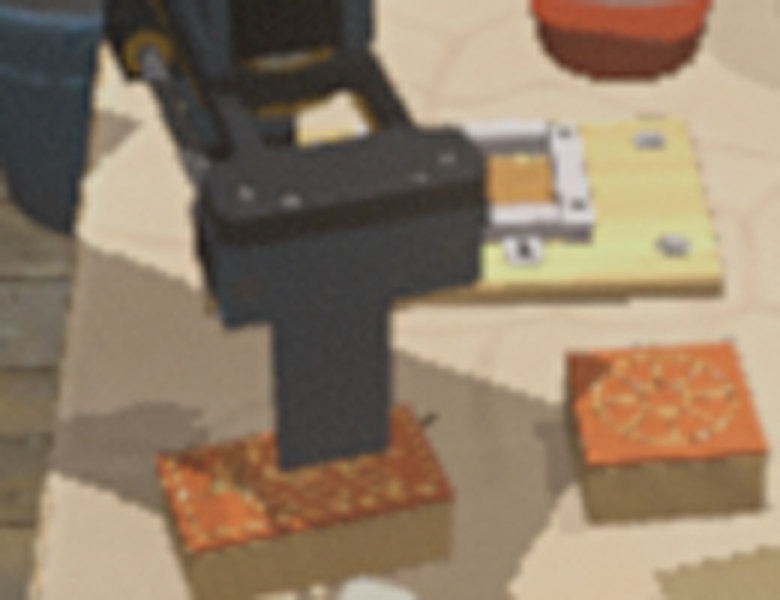

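The finger sits where the side calibration predicts, within about 1 px: its bottom is at crop (335,460) and the block is centred underneath. Descending to grasp.

```bash
python3 -m jog '[{"x":1.5,"y":0,"z":15,"ax":0,"ay":0,"az":0},{"x":0,"y":0,"z":15,"ax":0,"ay":0,"az":0},{"x":0,"y":0,"z":15,"ax":0,"ay":0,"az":0},{"x":0,"y":0,"z":12,"ax":0,"ay":0,"az":0},{"x":0,"y":0,"z":8,"ax":0,"ay":0,"az":0},{"x":0,"y":0,"z":0,"ax":0,"ay":0,"az":0}]' 1
python3 -m jog '[{"x":0,"y":0,"z":0,"ax":0,"ay":0,"az":0},{"x":0,"y":0,"z":0,"ax":0,"ay":0,"az":0},{"x":0,"y":0,"z":0,"ax":0,"ay":0,"az":0},{"x":0,"y":0,"z":0,"ax":0,"ay":0,"az":0},{"x":0,"y":0,"z":0,"ax":0,"ay":0,"az":0},{"x":0,"y":0,"z":0,"ax":0,"ay":0,"az":0}]' 0.45 25
```

```text
time_s: 2.55
tool_pos: [0.4128, -0.1889, 0.0356]
ee_rot: [[0.965, 0.262, -0.001], [0.262, -0.965, 0.0], [-0.001, -0.0, -1.0]]
wrist_force: [0.1, 0.1, -0.1]
gripper_width: 1.0
grasp_force: 0.0
time_s: 3.3
tool_pos: [0.4131, -0.1886, 0.0361]
ee_rot: [[0.965, 0.263, -0.0], [0.263, -0.965, 0.0], [0.0, -0.0, -1.0]]
wrist_force: [-0.2, 0.9, 1.7]
gripper_width: 0.549
grasp_force: 25.0
```

Gripped at 50 mm. Lifting, carrying it over the jig, then turning and tilting it.

```bash
python3 -m jog '[{"x":0,"y":0,"z":-15,"ax":0,"ay":0,"az":0},{"x":0,"y":0,"z":-15,"ax":0,"ay":0,"az":0},{"x":0,"y":0,"z":-15,"ax":0,"ay":0,"az":0},{"x":0,"y":0,"z":-15,"ax":0,"ay":0,"az":0},{"x":21.2,"y":-34.3,"z":0,"ax":0,"ay":0,"az":0},{"x":21.2,"y":-34.3,"z":0,"ax":0,"ay":0,"az":0},{"x":21.2,"y":-34.3,"z":0,"ax":0,"ay":0,"az":0},{"x":21.2,"y":-34.3,"z":0,"ax":0,"ay":0,"az":0},{"x":21.2,"y":-34.3,"z":0,"ax":0,"ay":0,"az":0},{"x":0,"y":0,"z":0,"ax":0,"ay":0,"az":0.129}]'
python3 -m jog '[{"x":0,"y":0,"z":0,"ax":0,"ay":0,"az":0.129},{"x":0,"y":0,"z":0,"ax":0,"ay":0.08,"az":0},{"x":0,"y":0,"z":0,"ax":0,"ay":0.077,"az":0},{"x":0,"y":0,"z":0,"ax":0,"ay":0,"az":0},{"x":0,"y":0,"z":0,"ax":0,"ay":0,"az":0}]'
python3 - <<'E'
from h import *
from rig import vision,monitor
s=monitor.read_state(); R=s["ee_rot"]; p=s["tool_pos"]
print(p.round(4),R.round(4).tolist(), np.degrees(np.arctan2(R[1,0],R[0,0])),s["wrist_force"],s["moment"],s["grasp_force"])
for n in("top","side"):
    c=vision.read_camera(n); np.savez(n+"2.npz",**c)
    # predicted block corners: top face near/far, y+- ; bottom
    B=[p+R@np.array([x,y,z])/1000 for x,y,z in [(-45,25,6),(45,25,6),(45,-25,6),(-45,-25,6),(-45,25,36),(45,25,36)]]
    print(n,[q.round(1).tolist() for q in proj(c,B)])
    x,y,w,h=(155,140,80,100) if n=="top" else (205,120,110,80)
    cv2.imwrite(f"pics/{n}2.png",cv2.resize(c["img"][y:y+h,x:x+w],None,fx=6 if n=="top" else 7,fy=6 if n=="top" else 7,interpolation=2)[:,:,::-1])
E
```

```text
time_s: 4.55
tool_pos: [0.4711, 0.0068, 0.0957]
ee_rot: [[0.991, 0.137, 0.001], [0.137, -0.991, 0.0], [0.001, -0.0, -1.0]]
wrist_force: [-0.6, -0.6, -1.4]
gripper_width: 0.541
grasp_force: 25.0
time_s: 5.18
tool_pos: [0.471, 0.0046, 0.0961]
ee_rot: [[0.988, 0.008, 0.156], [0.008, -1.0, 0.001], [0.156, 0.0, -0.988]]
wrist_force: [0.9, -0.5, -0.3]
gripper_width: 0.549
grasp_force: 25.0
[0.471  0.0046 0.0961] [[0.9877, 0.0078, 0.1563], [0.0078, -1.0, 0.001], [0.1563, 0.0002, -0.9877]] 0.45001770529962504 [ 0.94044527 -0.46439875 -0.31280754] [ 0.01712849  0.11261001 -0.03012976] 25.00003919005394
top [[197.0, 213.0], [197.2, 173.7], [175.3, 173.8], [175.1, 213.1], [199.1, 212.8], [199.3, 174.8]]
side [[235.7, 142.4], [275.3, 135.9], [273.3, 125.1], [235.4, 131.4], [238.1, 153.5], [276.9, 147.2]]
```

View pics/side2.png

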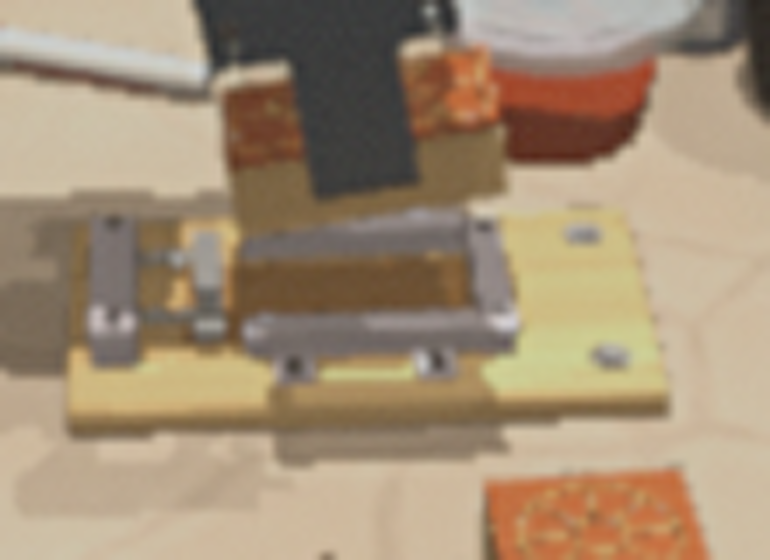

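The block hangs tilted over the jig, its near lower corner at crop (240,232), about 6 mm ahead of the bar face (x≈222). Lowering towards the rail tops.

```bash
python3 -m jog '[{"x":-2,"y":0,"z":12.5,"ax":0,"ay":0,"az":0},{"x":-1.9,"y":0,"z":12.2,"ax":0,"ay":0,"az":0},{"x":0,"y":0,"z":0,"ax":0,"ay":0,"az":0},{"x":0,"y":0,"z":0,"ax":0,"ay":0,"az":0}]'
python3 -m jog '[{"x":-0.3,"y":0,"z":2,"ax":0,"ay":0,"az":0},{"x":-0.3,"y":0,"z":1.5,"ax":0,"ay":0,"az":0},{"x":0,"y":0,"z":0,"ax":0,"ay":0,"az":0}]'
python3 -m jog '[{"x":-0.15,"y":0,"z":1,"ax":0,"ay":0,"az":0},{"x":0,"y":0,"z":0,"ax":0,"ay":0,"az":0}]'
python3 -m jog '[{"x":-0.15,"y":0,"z":1,"ax":0,"ay":0,"az":0},{"x":0,"y":0,"z":0,"ax":0,"ay":0,"az":0}]'
```

```text
time_s: 5.78
tool_pos: [0.4704, 0.0046, 0.0707]
ee_rot: [[0.988, 0.008, 0.156], [0.008, -1.0, 0.001], [0.156, 0.0, -0.988]]
wrist_force: [-0.4, 0.4, -0.9]
gripper_width: 0.548
grasp_force: 25.0
time_s: 6.15
tool_pos: [0.4703, 0.0046, 0.0674]
ee_rot: [[0.988, 0.008, 0.156], [0.008, -1.0, 0.001], [0.156, 0.0, -0.988]]
wrist_force: [0.9, -0.6, 0.2]
gripper_width: 0.545
grasp_force: 25.0
time_s: 6.4
tool_pos: [0.4703, 0.0046, 0.0663]
ee_rot: [[0.988, 0.008, 0.156], [0.008, -1.0, 0.001], [0.156, 0.0, -0.988]]
wrist_force: [-0.1, -0.0, -0.4]
gripper_width: 0.546
grasp_force: 25.0
time_s: 6.65
tool_pos: [0.4704, 0.0047, 0.0653]
ee_rot: [[0.988, 0.007, 0.157], [0.007, -1.0, 0.001], [0.157, -0.0, -0.988]]
wrist_force: [-0.1, 0.8, -1.3]
gripper_width: 0.545
grasp_force: 25.0
```

```bash
python3 -m jog '[{"x":-0.15,"y":0,"z":1,"ax":0,"ay":0,"az":0},{"x":0,"y":0,"z":0,"ax":0,"ay":0,"az":0}]'
python3 -m jog '[{"x":-0.15,"y":0,"z":1,"ax":0,"ay":0,"az":0},{"x":0,"y":0,"z":0,"ax":0,"ay":0,"az":0}]'
python3 -m jog '[{"x":-0.15,"y":0,"z":1,"ax":0,"ay":0,"az":0},{"x":0,"y":0,"z":0,"ax":0,"ay":0,"az":0}]'
```

```text
time_s: 6.9
tool_pos: [0.4705, 0.0049, 0.0644]
ee_rot: [[0.988, 0.007, 0.157], [0.007, -1.0, 0.002], [0.157, -0.0, -0.988]]
wrist_force: [0.1, 2.2, 0.3]
gripper_width: 0.546
grasp_force: 25.0
time_s: 7.15
tool_pos: [0.4706, 0.0049, 0.0634]
ee_rot: [[0.988, 0.007, 0.157], [0.007, -1.0, 0.002], [0.157, -0.0, -0.988]]
wrist_force: [-0.3, 3.9, 0.8]
gripper_width: 0.547
grasp_force: 25.0
time_s: 7.4
tool_pos: [0.4706, 0.0049, 0.0624]
ee_rot: [[0.988, 0.007, 0.157], [0.007, -1.0, 0.002], [0.157, -0.0, -0.988]]
wrist_force: [-0.3, 5.1, 2.3]
gripper_width: 0.548
grasp_force: 25.0
```

It's between the rails, with the −y rail pushing it by 5 N. Easing to +y to relieve it and feel both sides.

```bash
python3 -m jog '[{"x":0,"y":-0.5,"z":0,"ax":0,"ay":0,"az":0},{"x":0,"y":0,"z":0,"ax":0,"ay":0,"az":0}]'
python3 -m jog '[{"x":0,"y":-0.5,"z":0,"ax":0,"ay":0,"az":0},{"x":0,"y":0,"z":0,"ax":0,"ay":0,"az":0}]'
python3 -c "
from rig import monitor;print(monitor.read_state()['moment'])"
python3 -m jog '[{"x":0,"y":-0.5,"z":0,"ax":0,"ay":0,"az":0},{"x":0,"y":0,"z":0,"ax":0,"ay":0,"az":0}]'
```

```text
time_s: 7.65
tool_pos: [0.4705, 0.005, 0.0623]
ee_rot: [[0.988, 0.008, 0.157], [0.008, -1.0, 0.001], [0.157, 0.0, -0.988]]
wrist_force: [0.8, 3.1, 0.4]
gripper_width: 0.548
grasp_force: 25.0
time_s: 7.9
tool_pos: [0.4698, 0.0053, 0.062]
ee_rot: [[0.988, 0.008, 0.155], [0.008, -1.0, 0.001], [0.155, 0.001, -0.988]]
wrist_force: [0.1, 0.3, -0.8]
gripper_width: 0.543
grasp_force: 25.0
[-0.00643331  0.15111588 -0.01166946]
time_s: 8.15
tool_pos: [0.4702, 0.006, 0.0622]
ee_rot: [[0.988, 0.008, 0.156], [0.008, -1.0, 0.001], [0.156, 0.0, -0.988]]
wrist_force: [0.3, 0.3, -0.6]
gripper_width: 0.544
grasp_force: 25.0
```

```bash
python3 -m jog '[{"x":0,"y":-0.8,"z":0,"ax":0,"ay":0,"az":0},{"x":0,"y":0,"z":0,"ax":0,"ay":0,"az":0}]'
python3 -m jog '[{"x":0,"y":-0.5,"z":0,"ax":0,"ay":0,"az":0},{"x":0,"y":0,"z":0,"ax":0,"ay":0,"az":0}]'
python3 -c "
from rig import monitor;print(monitor.read_state()['moment'])"
```

```text
time_s: 8.4
tool_pos: [0.4703, 0.007, 0.0623]
ee_rot: [[0.988, 0.008, 0.156], [0.008, -1.0, 0.001], [0.156, 0.0, -0.988]]
wrist_force: [-0.2, -0.4, -0.4]
gripper_width: 0.549
grasp_force: 25.0
time_s: 8.65
tool_pos: [0.4704, 0.0072, 0.0623]
ee_rot: [[0.988, 0.008, 0.156], [0.008, -1.0, 0.001], [0.156, 0.001, -0.988]]
wrist_force: [-0.3, -3.0, -1.1]
gripper_width: 0.544
grasp_force: 25.0
[-0.46545162  0.12184707  0.00782241]
```

Rails felt at y≈5.1 and 7.1 mm, so centre is 6.1. Going back there and lowering to feel the packing.

```bash
python3 -m jog '[{"x":0,"y":1.2,"z":0,"ax":0,"ay":0,"az":0},{"x":-0.2,"y":0,"z":1.5,"ax":0,"ay":0,"az":0},{"x":-0.2,"y":0,"z":1.5,"ax":0,"ay":0,"az":0},{"x":0,"y":0,"z":0,"ax":0,"ay":0,"az":0}]'
python3 -m jog '[{"x":-0.1,"y":0,"z":0.7,"ax":0,"ay":0,"az":0},{"x":0,"y":0,"z":0,"ax":0,"ay":0,"az":0}]'
python3 -m jog '[{"x":-0.1,"y":0,"z":0.7,"ax":0,"ay":0,"az":0},{"x":0,"y":0,"z":0,"ax":0,"ay":0,"az":0}]'
```

```text
time_s: 9.15
tool_pos: [0.4703, 0.0063, 0.0591]
ee_rot: [[0.988, 0.008, 0.156], [0.008, -1.0, 0.001], [0.156, -0.0, -0.988]]
wrist_force: [-0.6, -0.4, 0.1]
gripper_width: 0.544
grasp_force: 25.0
time_s: 9.4
tool_pos: [0.4704, 0.0062, 0.0585]
ee_rot: [[0.988, 0.008, 0.156], [0.008, -1.0, 0.001], [0.156, 0.0, -0.988]]
wrist_force: [-0.1, 0.2, -1.3]
gripper_width: 0.548
grasp_force: 25.0
time_s: 9.65
tool_pos: [0.4704, 0.0062, 0.0578]
ee_rot: [[0.988, 0.008, 0.156], [0.008, -1.0, 0.001], [0.156, 0.0, -0.988]]
wrist_force: [-0.0, -1.2, -1.1]
gripper_width: 0.548
grasp_force: 25.0
```

```bash
python3 -m jog '[{"x":-0.1,"y":0,"z":0.6,"ax":0,"ay":0,"az":0},{"x":0,"y":0,"z":0,"ax":0,"ay":0,"az":0}]'
python3 -m jog '[{"x":-0.1,"y":0,"z":0.6,"ax":0,"ay":0,"az":0},{"x":0,"y":0,"z":0,"ax":0,"ay":0,"az":0}]'
```

```text
time_s: 9.9
tool_pos: [0.4704, 0.0062, 0.0572]
ee_rot: [[0.988, 0.008, 0.156], [0.008, -1.0, 0.001], [0.156, 0.0, -0.988]]
wrist_force: [-1.0, -0.1, -0.8]
gripper_width: 0.547
grasp_force: 25.0
time_s: 10.15
tool_pos: [0.4705, 0.0062, 0.0568]
ee_rot: [[0.988, 0.008, 0.157], [0.008, -1.0, 0.001], [0.157, 0.0, -0.988]]
wrist_force: [0.3, -1.1, 1.1]
gripper_width: 0.546
grasp_force: 25.0
```

Floor just touched (TCP z≈56.9). Lifting a hair and pressing towards the bar.

```bash
python3 -m jog '[{"x":0,"y":0,"z":-0.5,"ax":0,"ay":0,"az":0},{"x":-1,"y":0,"z":-0.16,"ax":0,"ay":0,"az":0},{"x":-1,"y":0,"z":-0.16,"ax":0,"ay":0,"az":0},{"x":0,"y":0,"z":0,"ax":0,"ay":0,"az":0}]'
python3 -m jog '[{"x":-1,"y":0,"z":-0.16,"ax":0,"ay":0,"az":0},{"x":0,"y":0,"z":0,"ax":0,"ay":0,"az":0}]'
python3 -m jog '[{"x":-1,"y":0,"z":-0.16,"ax":0,"ay":0,"az":0},{"x":0,"y":0,"z":0,"ax":0,"ay":0,"az":0}]'
```

```text
time_s: 10.65
tool_pos: [0.4682, 0.0062, 0.0571]
ee_rot: [[0.988, 0.008, 0.156], [0.008, -1.0, 0.001], [0.156, 0.0, -0.988]]
wrist_force: [-0.1, 0.1, -0.9]
gripper_width: 0.546
grasp_force: 25.0
time_s: 10.9
tool_pos: [0.4672, 0.0062, 0.0571]
ee_rot: [[0.988, 0.008, 0.156], [0.008, -1.0, 0.001], [0.156, 0.0, -0.988]]
wrist_force: [-0.1, 0.0, -1.3]
gripper_width: 0.547
grasp_force: 25.0
time_s: 11.15
tool_pos: [0.4666, 0.0062, 0.0573]
ee_rot: [[0.988, 0.008, 0.157], [0.008, -1.0, 0.001], [0.157, 0.0, -0.988]]
wrist_force: [0.7, -0.6, -2.0]
gripper_width: 0.542
grasp_force: 25.0
```

Bar touched at TCP x≈466.7. Pressing it back.

```bash
python3 -m jog '[{"x":-1,"y":0,"z":-0.16,"ax":0,"ay":0,"az":0},{"x":-0.5,"y":0,"z":-0.08,"ax":0,"ay":0,"az":0},{"x":0,"y":0,"z":0,"ax":0,"ay":0,"az":0}]'
python3 -m jog '[{"x":-1,"y":0,"z":-0.16,"ax":0,"ay":0,"az":0},{"x":-0.5,"y":0,"z":-0.08,"ax":0,"ay":0,"az":0},{"x":0,"y":0,"z":0,"ax":0,"ay":0,"az":0}]'
```

```text
time_s: 11.52
tool_pos: [0.4657, 0.0062, 0.0575]
ee_rot: [[0.987, 0.008, 0.158], [0.008, -1.0, 0.001], [0.158, 0.0, -0.987]]
wrist_force: [3.7, 0.3, -1.6]
gripper_width: 0.547
grasp_force: 25.0
time_s: 11.9
tool_pos: [0.4639, 0.0062, 0.0575]
ee_rot: [[0.987, 0.008, 0.158], [0.008, -1.0, 0.001], [0.158, 0.0, -0.987]]
wrist_force: [6.0, 0.6, -0.3]
gripper_width: 0.547
grasp_force: 25.0
```

```bash
python3 -m jog '[{"x":-1,"y":0,"z":0.3,"ax":0,"ay":-0.013,"az":0},{"x":-1,"y":0,"z":0.3,"ax":0,"ay":-0.013,"az":0},{"x":0,"y":0,"z":0,"ax":0,"ay":0,"az":0},{"x":0,"y":0,"z":0,"ax":0,"ay":0,"az":0}]'
python3 - <<'E'
from h import *
from rig import vision,monitor
s=monitor.read_state();print(s["wrist_force"],s["moment"],s["tool_pos"])
c=vision.read_camera("side")
x,y,w,h=205,120,100,75
cv2.imwrite("pics/side3.png",cv2.resize(c["img"][y:y+h,x:x+w],None,fx=8,fy=8,interpolation=2)[:,:,::-1])
E
```

```text
time_s: 12.4
tool_pos: [0.4627, 0.0061, 0.0566]
ee_rot: [[0.991, 0.008, 0.133], [0.008, -1.0, 0.001], [0.133, 0.0, -0.991]]
wrist_force: [6.0, 0.6, -2.4]
gripper_width: 0.544
grasp_force: 25.0
[ 6.02538732  0.55117575 -2.38837394] [ 0.05497273 -1.18552705  0.03883026] [0.46267707 0.00611366 0.05657551]
```

View pics/side3.png

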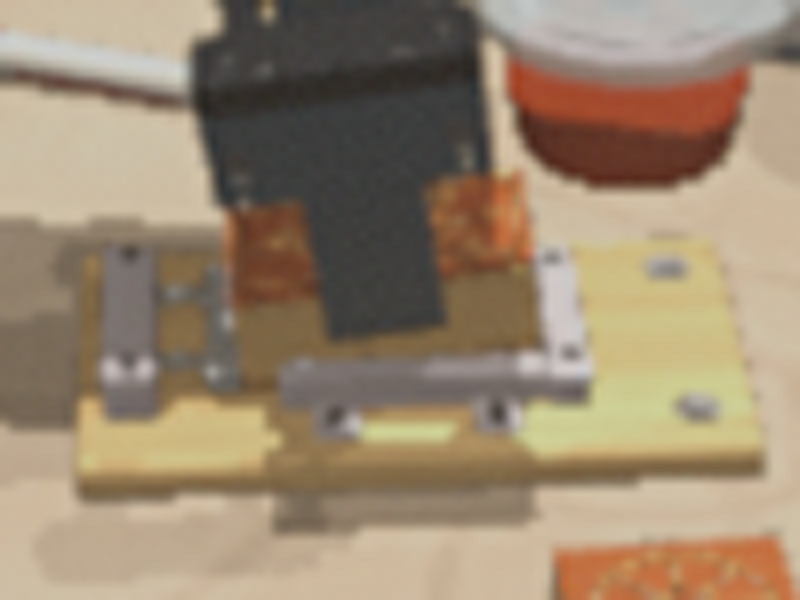

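The side view shows the low end tucked in, the bar pressed to about (225,330), and the far lower edge at (537,345), next to the stop's inner edge. A little more press, then rocking down.

```bash
python3 -m jog '[{"x":-1,"y":0,"z":-0.13,"ax":0,"ay":0,"az":0},{"x":0.63,"y":0,"z":0.78,"ax":0,"ay":-0.0175,"az":0},{"x":0,"y":0,"z":0,"ax":0,"ay":0,"az":0}]'
python3 -m jog '[{"x":0.63,"y":0,"z":0.78,"ax":0,"ay":-0.0175,"az":0},{"x":0,"y":0,"z":0,"ax":0,"ay":0,"az":0}]'
python3 -m jog '[{"x":0.63,"y":0,"z":0.78,"ax":0,"ay":-0.0175,"az":0},{"x":0,"y":0,"z":0,"ax":0,"ay":0,"az":0}]'
```

```text
time_s: 12.82
tool_pos: [0.4629, 0.0061, 0.056]
ee_rot: [[0.993, 0.008, 0.117], [0.008, -1.0, 0.001], [0.117, 0.0, -0.993]]
wrist_force: [5.9, 0.7, -1.9]
gripper_width: 0.546
grasp_force: 25.0
time_s: 13.08
tool_pos: [0.4636, 0.0061, 0.0552]
ee_rot: [[0.995, 0.008, 0.099], [0.008, -1.0, 0.001], [0.099, 0.0, -0.995]]
wrist_force: [6.5, 1.1, -2.1]
gripper_width: 0.55
grasp_force: 25.0
time_s: 13.32
tool_pos: [0.4642, 0.0061, 0.0545]
ee_rot: [[0.997, 0.008, 0.081], [0.008, -1.0, 0.0], [0.081, 0.0, -0.997]]
wrist_force: [6.6, 1.6, -2.5]
gripper_width: 0.547
grasp_force: 25.0
```

```bash
python3 -m jog '[{"x":0.63,"y":0,"z":0.78,"ax":0,"ay":-0.0175,"az":0},{"x":0,"y":0,"z":0,"ax":0,"ay":0,"az":0}]'
python3 -m jog '[{"x":0.63,"y":0,"z":0.78,"ax":0,"ay":-0.0175,"az":0},{"x":0,"y":0,"z":0,"ax":0,"ay":0,"az":0}]'
python3 -m jog '[{"x":0.63,"y":0,"z":0.78,"ax":0,"ay":-0.0175,"az":0},{"x":0,"y":0,"z":0,"ax":0,"ay":0,"az":0}]'
python3 -m jog '[{"x":0.63,"y":0,"z":0.78,"ax":0,"ay":-0.0175,"az":0},{"x":0,"y":0,"z":0,"ax":0,"ay":0,"az":0}]'
python3 -c "
from rig import monitor;print(monitor.read_state()['moment'])"
```

```text
time_s: 13.58
tool_pos: [0.4649, 0.0062, 0.0537]
ee_rot: [[0.998, 0.008, 0.064], [0.008, -1.0, 0.0], [0.064, 0.0, -0.998]]
wrist_force: [6.9, 0.7, -2.1]
gripper_width: 0.549
grasp_force: 25.0
time_s: 13.82
tool_pos: [0.4655, 0.0062, 0.053]
ee_rot: [[0.999, 0.008, 0.046], [0.008, -1.0, 0.0], [0.046, 0.0, -0.999]]
wrist_force: [6.3, 0.3, -1.8]
gripper_width: 0.55
grasp_force: 25.0
time_s: 14.08
tool_pos: [0.4661, 0.0062, 0.0522]
ee_rot: [[1.0, 0.008, 0.029], [0.008, -1.0, 0.0], [0.029, 0.0, -1.0]]
wrist_force: [6.8, 0.0, -0.9]
gripper_width: 0.548
grasp_force: 25.0
time_s: 14.32
tool_pos: [0.4668, 0.0062, 0.0514]
ee_rot: [[1.0, 0.008, 0.011], [0.008, -1.0, -0.0], [0.011, 0.0, -1.0]]
wrist_force: [6.3, 0.3, -0.6]
gripper_width: 0.547
grasp_force: 25.0
[ 0.04989654 -1.19934779  0.15412248]
```

```bash
python3 -m jog '[{"x":0.9,"y":0,"z":0.6,"ax":0,"ay":-0.011,"az":0},{"x":0,"y":0,"z":0,"ax":0,"ay":0,"az":0}]'
python3 -m jog '[{"x":0.5,"y":0,"z":0.5,"ax":0,"ay":0,"az":0},{"x":0,"y":0,"z":0,"ax":0,"ay":0,"az":0}]'
python3 -m jog '[{"x":0.5,"y":0,"z":0.5,"ax":0,"ay":0,"az":0},{"x":0,"y":0,"z":0,"ax":0,"ay":0,"az":0}]'
python3 -c "
from rig import monitor;print(monitor.read_state()['moment'])"
```

```text
time_s: 14.58
tool_pos: [0.4672, 0.0062, 0.0509]
ee_rot: [[1.0, 0.008, -0.0], [0.008, -1.0, -0.0], [-0.0, 0.0, -1.0]]
wrist_force: [5.6, 0.4, -0.5]
gripper_width: 0.547
grasp_force: 25.0
time_s: 14.82
tool_pos: [0.4672, 0.0062, 0.0505]
ee_rot: [[1.0, 0.008, -0.001], [0.008, -1.0, -0.0], [-0.001, 0.0, -1.0]]
wrist_force: [5.6, -0.3, 2.2]
gripper_width: 0.55
grasp_force: 25.0
time_s: 15.08
tool_pos: [0.4673, 0.0062, 0.0505]
ee_rot: [[1.0, 0.008, -0.002], [0.008, -1.0, -0.0], [-0.002, 0.0, -1.0]]
wrist_force: [2.8, -0.3, 8.1]
gripper_width: 0.547
grasp_force: 25.0
[ 0.06731425 -0.60750413  0.12344476]
```

Seated against the stop and on the packing with an 8 N press. Easing off a touch and letting go.

```bash
python3 -m jog '[{"x":0.3,"y":0,"z":-0.2,"ax":0,"ay":0,"az":0},{"x":0,"y":0,"z":0,"ax":0,"ay":0,"az":0},{"x":0,"y":0,"z":0,"ax":0,"ay":0,"az":0}]'
python3 -c "
from rig import monitor;print(monitor.read_state()['moment'])"
python3 -m jog '[{"x":0,"y":0,"z":0,"ax":0,"ay":0,"az":0},{"x":0,"y":0,"z":0,"ax":0,"ay":0,"az":0},{"x":0,"y":0,"z":0,"ax":0,"ay":0,"az":0},{"x":0,"y":0,"z":0,"ax":0,"ay":0,"az":0}]' 0.8
python3 -m jog '[{"x":0,"y":0,"z":-10,"ax":0,"ay":0,"az":0},{"x":0,"y":0,"z":-20,"ax":0,"ay":0,"az":0},{"x":0,"y":0,"z":-40,"ax":0,"ay":0,"az":0},{"x":0,"y":0,"z":-50,"ax":0,"ay":0,"az":0},{"x":0,"y":-50,"z":-30,"ax":0,"ay":0,"az":0},{"x":-50,"y":-30,"z":0,"ax":0,"ay":0,"az":0},{"x":-50,"y":-30,"z":0,"ax":0,"ay":0,"az":0},{"x":0,"y":-50,"z":0,"ax":0,"ay":0,"az":0},{"x":0,"y":0,"z":0,"ax":0,"ay":0,"az":0}]'
python3 - <<'E'
from h import *
from rig import vision
a=[]
for n in("top","side"):
    c=vision.read_camera(n); np.savez(n+"4.npz",**c)
    x,y,w,h=(155,140,80,100) if n=="top" else (205,120,105,75)
    g=cv2.resize(c["img"][y:y+h,x:x+w],None,fx=5,fy=5,interpolation=2)
    a.append(cv2.copyMakeBorder(g,0,500-g.shape[0],0,400-g.shape[1] if n=="top" else 400-min(400,g.shape[1]),0)[:,:400])
    hs=cv2.cvtColor(c["img"],cv2.COLOR_RGB2HSV)
    m=((hs[...,0]<13)&(hs[...,1]>130)&(hs[...,2]>100)).astype(np.uint8); m=cv2.morphologyEx(m,cv2.MORPH_CLOSE,np.ones((5,5)))
    for k in cv2.findContours(m,0,1)[0]:
        if 250<cv2.contourArea(k)<1500: print(n,k[:,0].mean(0).round(),[np.round(v,1) for v in cv2.minAreaRect((plane(c,k[:,0],.03)[:,:2]*1000).astype(np.float32))])
    # depth plane of block top face
    mm=np.zeros_like(m)
    v,u=np.nonzero((cv2.erode(m,np.ones((3,3)))>0)&(c["depth"]>0))
    o,d=ray(c,np.c_[u,v]); P=o+d*c["depth"][v,u][:,None]
    s=(abs(P[:,0]-.468)<.043)&(abs(P[:,1]-.006)<.025)&(P[:,2]>.035)&(P[:,2]<.06)
    Q=P[s]; A=np.c_[np.ones(s.sum()),Q[:,:2]-[.468,.006]]
    co,*_=np.linalg.lstsq(A,Q[:,2],rcond=None); print(n,s.sum(),"top z",co[0]*1e3,"slope deg x,y",np.degrees(co[1:]), "resid",(Q[:,2]-A@co).std()*1e3)
    o2=(abs(P[:,0]-.538)<.025)&(abs(P[:,1]+.152)<.025)&(P[:,2]<.05); print(" ref square z",P[o2,2].mean()*1e3)
cv2.imwrite("pics/fin.png",np.hstack(a)[:,:,::-1])
E
```

```text
time_s: 15.45
tool_pos: [0.4673, 0.0062, 0.0504]
ee_rot: [[1.0, 0.008, -0.002], [0.008, -1.0, -0.0], [-0.002, 0.0, -1.0]]
wrist_force: [3.0, 0.1, 7.8]
gripper_width: 0.547
grasp_force: 25.0
[ 0.02035664 -0.61284584  0.16887142]
time_s: 15.95
tool_pos: [0.4668, 0.0062, 0.0495]
ee_rot: [[1.0, 0.008, -0.004], [0.008, -1.0, -0.0], [-0.004, 0.0, -1.0]]
wrist_force: [-0.3, 0.6, -0.3]
gripper_width: 0.799
grasp_force: 0.0
time_s: 17.08
tool_pos: [0.3662, 0.1677, 0.201]
ee_rot: [[1.0, 0.013, -0.001], [0.013, -1.0, 0.001], [-0.001, -0.001, -1.0]]
wrist_force: [-0.4, -0.3, 0.2]
gripper_width: 0.801
grasp_force: 0.0
top [337. 217.] [array([ 429.1, -350.6]), array([ 37.2, 110.5]), np.float64(84.3)]
top [189. 199.] [array([469.7,   7.9]), array([89.5, 49.1]), np.float64(0.1)]
top [254. 173.] [array([ 537.3, -150.4]), array([61.1, 59.4]), np.float64(3.7)]
top 597 top z 45.08802506211781 slope deg x,y [-0.26558577 -0.2015365 ] resid 1.5388492232867041
 ref square z 30.6660349355747
side [240. 273.] [array([ 430.2, -355.5]), array([ 38.9, 109.9]), np.float64(84.4)]
side [290. 197.] [array([ 537.4, -155.7]), array([61.7, 62.7]), np.float64(3.7)]
side [253. 152.] [array([469.3,  22.4]), array([89.3, 50.5]), np.float64(0.5)]
side 272 top z 43.73654147772782 slope deg x,y [-0.0932197  -0.44886701] resid 0.9981489103926748
 ref square z 29.428155371399544
```

View pics/fin.png

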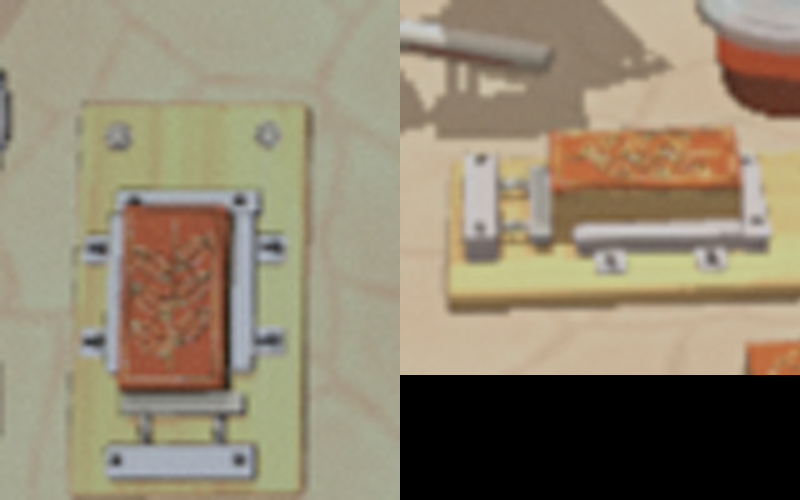

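The pictures show the block flat between the rails: top crop (120–230, 205–388), touching the stop, with the bar pressed back. Depth puts its top at 44.4 mm, level within 0.3°, so it is home on the packing. The other two blocks haven't moved. Handing in.

```bash
python3 -c "
from rig import job;print(job.finish_job())"
```

```text
the job is handed in; nothing more can be done
None
```

The oblong block lies flat and home in the jig, against the stop and let go, and the other two blocks are where they were; I handed the job in at about 17 s, and no verdict came back.

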